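Put up the drop-side parts tray on the cobbler's bench

ROBOT

A 6-joint arm with a two-finger parallel gripper is mounted at the origin on the work surface. World frame = base frame: x ahead of the robot, y to its left, z up, the work surface at z = 0. Lengths are in mm, angles in rad, forces in N, time in s.
With the tool pointing down it reaches from about 300 to 775 mm from the base axis. Payload 14.6 kg.
Tool frame: the origin (TCP) lies between the finger pads; the fingertips stand 8 mm ahead of it and the grasp point (between the pads) lies 11 mm behind it; z points along the fingers, y is the direction in which the jaws open and shut (so a half turn about z gives the same grasp; the last joint's range is limited). The gripper opens to 94 mm and grips with 3 to 60 N. Pads are 16 mm wide; open, the fingers measure 119 mm over their backs; the gripper's body (75 mm by 177 mm) begins 78 mm behind the grasp point.
Start: joints at [-1.335, 0.3, 1.521, -0, 1.321, -0.067], TCP at [164, -524.97, 213.446] pointing down, gripper open.
Joint ranges: [-3.03, 3.03], [-0.79, 2.21], [0.23, 2.52], [-1.04, 4.18], [0, 3.07], [-2.55, 2.55]. Speed limits (rad/s): [2.22, 2.22, 2.57, 3.14, 3.14, 3.14].

INTERFACE

Orientations are given as [roll, pitch, yaw] about the fixed x, y, z axes, in that order (R = Rz(yaw) Ry(pitch) Rx(roll)).
In Python, from cell import manip gives the robot as it stands. The module is installed in compiled form; this text tells all that it offers.
- The arm moves only by the tool send_rows, never from a script. Its argument "series" is a list that holds one entry, the list of rows, each a list of 5 numbers: the opening, from 0 (shut) to 1 (fully open), then the shift along the tool's x, y, z in mm, then the turn about the tool's z in degrees. In form: [[[gripper, dx, dy, dz, roll], ...]]. A call has 1 to 10 rows; each row is the pose to reach, as a shift and turn from the pose commanded when the call began, along the tool's axes at that moment; what a row does not reach only later rows make up. A row lasts 1/10 s, in which the tool goes at most 50 mm and 8.59 degrees, less where a joint would pass 70% of its speed; a pose out of reach is approached as far as the arm can. A call with a gripper value outside its range is refused whole. The fingers move at their own pace and stop on an object; "newtons" is the grip in N (left out, the last holds). Time passes only in rows, so rows that repeat a pose let the fingers close. It gives the time, the measured TCP pose, the force and the opening at its end, in the units of the state.
- manip.read_state(): the state, without advancing time (a new reading comes with each control period).
- manip.camera(name): name is "scene" or "top" or "wrist"; returns a dict with "img" (420x560x3 uint8, red, green, blue), "vfov" (degrees; the focal length in pixels is half the picture's height over the tangent of half this angle, whatever the lens; pixels are square), "cx", "cy" (the principal point, pixels), "dist" ([k1, k2, p1, p2, k3] as OpenCV has them; the pictures are not rectified), "pose" (4x4, takes a point from camera to world coordinates); the wrist camera has in their place "T_tool_cam" (4x4, takes a point from camera to tool coordinates, whose origin is the TCP and whose axes are the flange's). Camera axes: x right, y down, z forward; pixel columns grow to the right and rows downward; lengths in mm; the calibration is good to about 2 mm. A picture is of the moment at which its call begins: read the wrist's pose just before it. There is no depth.
- manip.sign_off(): hands the job in, once; it reports no verdict.
Trained networks look in a picture, given as the dict that the camera call returned (one of the last four; its "shot" number tells which), for a name from the list of things; names that differ only in an ending like _2 or _b are one class to them, and where a whole thing is asked for, a point or a joint stands for the part that bears it (a point fixed in the world has none). Each returns a list of dicts, best first, with "conf" (0 to 1); they miss things now and then, are a little off and sometimes report something else, mostly with a low value. They report only what shows in the picture. A call takes as long as a camera call.
- manip.find_in(target, picture): "rect" ([left, top, width, height] in pixels, round what is visible of it).
- manip.silhouettes(target, picture): "pixels" (420x560 bool, what is visible of it) and "rect" ([left, top, width, height] in pixels, round what is visible of it).
The state is a dict: "clock": time; "joints": joint angles; "qd": joint speeds; "effort": joint torques, N m; "eef_pos": TCP position; "eef_rot": TCP orientation; "wrist_force": force on the tool from outside, world axes, zero at the start; "moment": the same for the moment, N m; "finger_gap": finger opening in mm.
Only numpy, scipy, OpenCV 4.12 (cv2) and the standard library are available. Lean on these libraries where they do the work, as an engineer would, in place of code of your own. Each camera call takes 0.05 s, during which the arm holds its last target. There are 200 camera calls.

TASK

Put up the grey drop-side tray on the bench: swing its left and right walls up first, in either order, and the front wall (towards the robot) last, pressing each one until it clicks past its spring catches and stays fully upright by itself. Leave the glass, the jar and the hammer where they are.

Things in the scene. Friction and masses are not known exactly. Their poses are not given: they have to be found in the camera images.
- tray: Grey plastic tray, about 190 x 210 mm, on a plywood riser 60 mm high (150 x 170 mm), fixed to the bench. Origin on the bench under its centre; x points from the front wall to the back wall (away from the robot), y to the left wall, z up. Floor 66 mm above the bench. Fixed: back wall at x = 80 mm and four posts 16 mm square at (+-86, +-96) mm, tops at z = 137 mm. The other three walls are hinged
- hinge_left (a point): middle of the left wall's hinge line, at y = 90 mm, z = 63 mm on the tray, along the tray's x. The wall is a plain panel 154 mm long, 6 mm thick, reaching 71 mm from this line, which lies midway through its thickness; at the start it is folded outwards and overhangs the riser. Axes are the tray's
- wall_left (a joint): angle of the left wall in rad: 0 level and folded outwards, 1.57 upright; negative hangs below level. The hinge is a little stiff and springy: a wall not clicked home swings part of the way down again
- wall_left_edge (a point): middle of the left wall's free edge, 70 mm from its hinge line, mid-thickness
- hinge_right (a point): middle of the right wall's hinge line, at y = -90 mm, z = 63 mm on the tray, along the tray's x. The wall is a plain panel 154 mm long, 6 mm thick, reaching 71 mm from this line, which lies midway through its thickness; at the start it is folded outwards and overhangs the riser. Axes are the tray's
- wall_right (a joint): angle of the right wall in rad: 0 level and folded outwards, 1.57 upright; negative hangs below level. The hinge is a little stiff and springy: a wall not clicked home swings part of the way down again
- wall_right_edge (a point): middle of the right wall's free edge, 70 mm from its hinge line, mid-thickness
- hinge_front (a point): middle of the front wall's hinge line, at x = -80 mm, z = 63 mm on the tray, along the tray's y. The wall is a plain panel 174 mm long, 6 mm thick, reaching 71 mm from this line, which lies midway through its thickness; at the start it is folded outwards and overhangs the riser. Axes are the tray's
- wall_front (a joint): angle of the front wall in rad: 0 level and folded outwards, 1.57 upright; negative hangs below level. The hinge is a little stiff and springy: a wall not clicked home swings part of the way down again
- wall_front_edge (a point): middle of the front wall's free edge, 70 mm from its hinge line, mid-thickness
- catch (a point): one of the six alike round-nosed spring catches, this one in the front left post at the front wall's end; every wall has one at each end, 58 mm above its hinge line. They resist from about 15 degrees before upright with some 10 N near the top of the wall, which can stick there, leaning; it clicks past them in its last 4 degrees and rests on a stop at upright
- glass: drinking glass, 68 mm across, 85 mm high, standing behind the tray; origin at the centre of its foot. Leave it alone
- jar: white jar with a black lid, 60 mm across, 55 mm high, standing behind the tray; origin at the centre of its foot. Leave it alone
- hammer: hammer 240 mm long lying on the bench beside the tray; origin below its middle, x from handle to head. Leave it alone

How it is judged (in metres and radians):
On the way, in this order (a step that is already met when the one before it is completed fails the run):
1. the left and right walls are up and clicked home (value of joint each of wall_left, wall_right above 1.52 rad), for 0.2 s.
2. then the front wall is up and clicked home (value of joint wall_front above 1.52 rad), for 0.2 s.
At the end, for the whole second after the job is handed in: the left, right and front walls all stand clicked home within 3 degrees of upright (joints above 1.52 rad) with nothing holding them; glass, jar and hammer are within 30 mm of where they began (all of step 1 and value of joint wall_front above 1.52 rad and distance of each of glass, jar, hammer from where it was at the start of the episode below 0.03 m); the robot touches nothing.
It fails at once if the glass, the jar or the hammer is shifted by more than 30 mm (distance of any of glass, jar, hammer from where it was at the start of the episode above 0.03 m).
It fails at once if the glass or the jar is tipped (angle between any of glass, jar's own z axis and vertical above 0.5 rad).
It also fails if it takes over 53 s, if anything falls off the work surface, if the arm or the gripper's body presses on something with over 40 N, if the wrist force passes 120 N, or if a joint passes its speed limit or range.

## Working session

There is one attempt and no reset: what is moved stays moved. The work goes in short steps, Python scripts to look and compute and a tool call to move; the robot and the scene stay as the last step left them, time stands still between calls to the robot, and variables do not carry over. Pictures are saved under pics/ and viewed, about 8 in all and at most 12, crops included, and the job is handed in when it is done.

Besides the shell and the picture viewer there is one more tool, called after "Request:" in YAML: its name, and indented under it one key for each argument. send_rows: Moves the arm, as the interface text tells. Its arguments: {"type":"object","properties":{"series":{"type":"array"},"newtons":{"type":"number"}},"required":["series"]}

```bash
mkdir -p pics; cat > h.py <<'E'
import numpy as np, cv2
from cell import manip
def K(c):
    h,w=c["img"].shape[:2]; f=h/2/np.tan(np.radians(c["vfov"])/2)
    return np.array([[f,0,c["cx"]],[0,f,c["cy"]],[0,0,1.]])
def proj(c,P,pose=None):
    T=np.linalg.inv(c["pose"] if pose is None else pose)
    return cv2.projectPoints(np.asarray(P,float).reshape(-1,3),cv2.Rodrigues(T[:3,:3])[0],T[:3,3],K(c),np.array(c["dist"],float))[0][:,0]
def ray(c,uv,z,pose=None):
    T=c["pose"] if pose is None else pose
    n=cv2.undistortPoints(np.array(uv,float).reshape(-1,1,2),K(c),np.array(c["dist"],float))[:,0]
    d=np.c_[n,np.ones(len(n))]@T[:3,:3].T
    return T[:3,3]+d*((z-T[2,3])/d[:,2])[:,None]
def save(c,n,img=None): cv2.imwrite("pics/"+n,cv2.cvtColor(c["img"] if img is None else img,cv2.COLOR_RGB2BGR))
E
python3 - <<'E'
from h import *
for n in("top","scene"):
    c=manip.camera(n); save(c,n+"0.png"); print(n,c["pose"][:3,3].round(),c["vfov"])
    for t in("tray","hinge_left","wall_left","wall_right","wall_front","catch","glass","jar","hammer"):
        try: r=manip.find_in(t,c); print(t,[(np.round(x["rect"]).tolist(),round(x["conf"],2)) for x in r[:2]])
        except Exception as e: print(t,e)
print(manip.read_state())
E
```

```text
top [498. -51. 870.] 54.34167756030443
tray [([185.0, 161.0, 169.0, 130.0], 0.64)]
hinge_left [([191.0, 160.0, 163.0, 132.0], 0.64)]
wall_left [([190.0, 174.0, 36.0, 78.0], 0.71)]
wall_right [([316.0, 177.0, 38.0, 78.0], 0.59)]
wall_front [([223.0, 257.0, 88.0, 36.0], 0.67)]
catch [([187.0, 161.0, 164.0, 132.0], 0.8)]
glass [([231.0, 111.0, 31.0, 40.0], 0.87), ([188.0, 160.0, 165.0, 132.0], 0.68)]
jar [([300.0, 107.0, 27.0, 34.0], 0.83)]
hammer [([350.0, 236.0, 69.0, 117.0], 0.6)]
scene [1225.   85.  688.] 49.84616240674052
tray [([196.0, 163.0, 173.0, 112.0], 0.83)]
hinge_left [([199.0, 163.0, 169.0, 117.0], 0.84), ([256.0, 169.0, 80.0, 33.0], 0.17)]
wall_left [([332.0, 206.0, 36.0, 54.0], 0.67)]
wall_right [([200.0, 187.0, 50.0, 54.0], 0.87)]
wall_front [([256.0, 164.0, 80.0, 40.0], 0.65)]
catch []
glass [([275.0, 273.0, 39.0, 53.0], 0.59)]
jar [([201.0, 282.0, 34.0, 46.0], 0.95)]
hammer [([184.0, 149.0, 32.0, 66.0], 0.61)]
{'clock': 1.0, 'joints': array([-1.33461546e+00,  2.99877725e-01,  1.52099862e+00,  2.32719970e-05,
        1.32068198e+00, -6.66202286e-02]), 'qd': array([-0.0008293 , -0.00021735,  0.00060687, -0.00075052,  0.00154519,
       -0.0004936 ]), 'effort': array([ 1.36496445e-03, -5.31666791e+01, -3.52913868e+01,  7.08576757e-02,
        2.13351496e-02,  1.29925945e-05]), 'eef_pos': array([ 163.9986067 , -524.97637693,  213.45838913]), 'eef_rot': array([ 3.14155690e+00, -2.02125593e-05,  3.02795339e-01]), 'wrist_force': array([-0.05196684, -0.86022805,  0.09866512]), 'moment': array([0.00146151, 0.06015201, 0.00463283]), 'finger_gap': 94.17120669431104}
```

```bash
python3 - <<'E'
from h import *
im=cv2.imread("pics/top0.png"); cv2.imwrite("pics/top0c.png",cv2.resize(im[95:365,165:435],None,fx=2.2,fy=2.2,interpolation=cv2.INTER_CUBIC))
E
```

```text
(no output)
```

View pics/top0c.png

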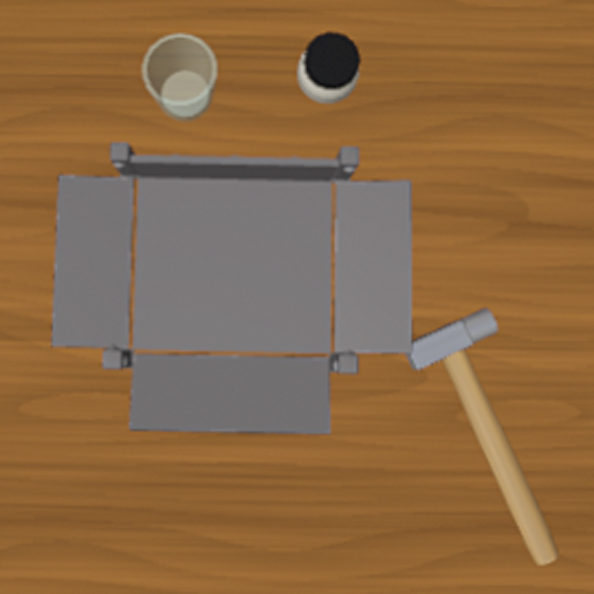

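View pics/scene0.png

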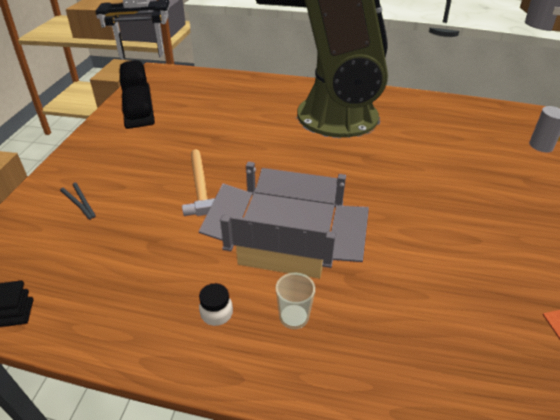

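The top view shows the tray with all three walls folded out and roughly square to the base. The glass and jar are behind it, and the hammer head is at the right wall's front corner, crop (412,355). Next I'll fit the tray pose.

```bash
cat > fit.py <<'E'
from h import *
from scipy.optimize import least_squares
c=manip.camera("top")
uv=np.array([[121,150],[349,156],[114,354],[345,360],[130,431],[329,433],[60,175],[53,345],[410,180],[411,352]])/2.2+[165,95]
def pts(p):
    x,y,a,f,l,r=p; q=71
    L=[[86,96,137],[86,-96,137],[-86,96,137],[-86,-96,137]]
    fx,fz=-80-q*np.cos(f),63+q*np.sin(f); L+=[[fx,87,fz],[fx,-87,fz]]
    ly,lz=90+q*np.cos(l),63+q*np.sin(l); L+=[[77,ly,lz],[-77,ly,lz]]
    ry,rz=-90-q*np.cos(r),63+q*np.sin(r); L+=[[77,ry,rz],[-77,ry,rz]]
    L=np.array(L,float); R=np.array([[np.cos(a),-np.sin(a),0],[np.sin(a),np.cos(a),0],[0,0,1]])
    return L@R.T+[x,y,0]
g=lambda p:np.r_[(proj(c,pts(p))-uv).ravel(), np.array(p[3:])*3]
s=least_squares(g,[480,-20,0,0,0,0]); print(s.x.round(3)); print(s.fun[:20].reshape(-1,2).round(1))
print(pts(s.x)[4:].round())
h=manip.find_in("hammer",c)[0]["rect"]
print("hammer box",ray(c,[[h[0],h[1]],[h[0]+h[2],h[1]+h[3]]],15).round())
v=c["img"].copy()
for u in proj(c,pts(s.x)): cv2.circle(v,tuple(int(round(k)) for k in u),1,(255,0,0),-1)
save(c,"fit.png",cv2.resize(v[95:365,165:435],None,fx=2.2,fy=2.2,interpolation=cv2.INTER_NEAREST))
E
python3 fit.py
```

```text
[ 5.72398e+02 -4.21980e+01 -2.00000e-03  1.04000e-01 -7.30000e-02
  9.00000e-03]
[[-0.9 -0.7]
 [ 0.3 -1.4]
 [-1.2  1.3]
 [ 1.6  0.7]
 [ 0.  -0.4]
 [-0.2  0.5]
 [-0.   0.2]
 [-0.2 -0.5]
 [ 0.5  0.6]
 [ 0.1 -0.4]]
[[ 422.   45.   70.]
 [ 422. -129.   70.]
 [ 650.  118.   58.]
 [ 496.  119.   58.]
 [ 649. -203.   64.]
 [ 495. -203.   64.]]
hammer box [[ 541. -209.   15.]
 [ 297. -351.   15.]]
```

Good fit (residual about 1 px): tray centre is at (572,-42) with yaw about 0. The tool stays vertical, so I'll shut the fingers, press them on each wall's free edge, and lift by friction along the arc. First I'll travel to the left side.

Request:
send_rows:
  series:
    - [[0,298,-271,0,-72.65],[0,298,-271,0,-72.65],[0,298,-271,0,-72.65],[0,298,-271,0,-72.65],[0,298,-271,0,-72.65],[0,298,-271,0,-72.65],[0,298,-271,0,-72.65],[0,298,-271,0,-72.65],[0,298,-271,0,-72.65],[0,298,-271,0,-72.65]]
  newtons: 40

```text
clock: 2.1
eef_pos: [368.2, -176.3, 213.6]
eef_rot: [3.141, 0.0, 1.575]
wrist_force: [0.8, 0.2, 0.2]
finger_gap: 17.3
```

Request:
send_rows:
  series:
    - [[0,336,204,0,0],[0,336,204,0,0],[0,336,204,0,0],[0,336,204,0,0],[0,336,204,0,0],[0,336,204,0,0],[0,336,204,0,0],[0,336,204,0,0],[0,336,204,80,0],[0,336,204,110,0]]

```text
clock: 3.1
eef_pos: [572.7, 158.3, 112.5]
eef_rot: [3.139, -0.0, 1.568]
wrist_force: [0.7, -0.2, -1.0]
finger_gap: 0.6
```

```bash
python3 - <<'E'
from h import *
s=manip.read_state(); print(s["eef_pos"],s["joints"],s["finger_gap"])
E
```

```text
[572.72215918 158.25383402 112.4739872 ] [ 2.07994770e-01  4.92426102e-01  1.49855844e+00 -9.67415978e-05
  1.14824013e+00  2.10920924e-01] 0.5682561824869042
```

Request:
send_rows:
  series:
    - [[0,0,0,50,0],[0,-15,0,50,0],[0,-26,0,50,0],[0,-30,0,50,0],[0,-32,0,50,0],[0,-34,0,50,0],[0,-34,0,50,0]]

```text
clock: 3.8
eef_pos: [573.2, 126.9, 67.2]
eef_rot: [3.136, -0.005, 1.57]
wrist_force: [-1.2, 21.5, 1.2]
finger_gap: 0.5
```

Request:
send_rows:
  series:
    - [[0,4,0,0,0],[0,4,0,0,0]]

```text
clock: 4.0
eef_pos: [572.9, 128.5, 66.2]
eef_rot: [3.138, -0.001, 1.57]
wrist_force: [-0.6, -1.0, 0.1]
finger_gap: 0.4
```

Request:
send_rows:
  series:
    - [[0,4,0,14,0],[0,4,0,14,0],[0,0,0,14,0],[0,-3,0,14,0],[0,-4,0,14,0],[0,-5,0,14,0],[0,-5,0,14,0]]

```text
clock: 4.7
eef_pos: [571.6, 126.7, 50.2]
eef_rot: [3.141, -0.005, 1.571]
wrist_force: [-3.7, 27.3, 2.2]
finger_gap: 0.5
```

Request:
send_rows:
  series:
    - [[0,0,0,-4,0],[0,-0.3,0,-8,0],[0,-0.8,0,-12,0],[0,-1.5,0,-16,0],[0,-2.5,0,-20,0]]

```text
clock: 5.2
eef_pos: [571.7, 121.7, 70.0]
eef_rot: [3.141, -0.001, 1.571]
wrist_force: [-1.2, 5.6, 1.8]
finger_gap: 0.3
```

```bash
python3 - <<'E'
from h import *
s=manip.read_state(); print(s["eef_pos"],s["wrist_force"])
c=manip.camera("scene"); save(c,"s1.png",cv2.resize(c["img"][110:330,160:420],None,fx=2.5,fy=2.5))
E
```

```text
[571.65047742 121.73822291  70.03596148] [-1.19207386  5.64962622  1.76121617]
```

View pics/s1.png

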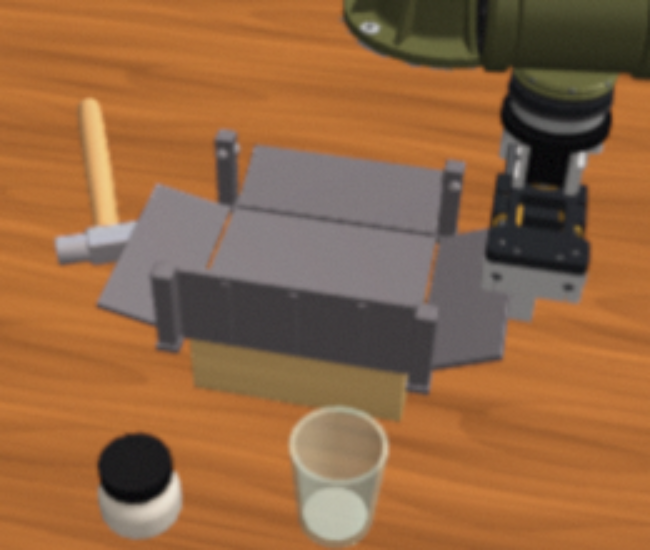

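Request:
send_rows:
  series:
    - [[0,-1.5,0,-5,0],[0,-3.5,0,-10,0],[0,-6,0,-15,0],[0,-9,0,-20,0],[0,-12,0,-25,0],[0,-15,0,-30,0]]

```text
clock: 5.85
eef_pos: [571.7, 105.7, 99.9]
eef_rot: [3.142, 0.0, 1.571]
wrist_force: [1.0, 0.9, -0.4]
finger_gap: 0.6
```

```bash
python3 - <<'E'
from h import *
s=manip.read_state(); print(s["eef_pos"],s["wrist_force"])
c=manip.camera("scene"); save(c,"s2.png",cv2.resize(c["img"][110:330,160:420],None,fx=2.5,fy=2.5))
E
```

```text
[571.66601019 105.6553139   99.88046695] [ 0.98887651  0.8617643  -0.4268911 ]
```

View pics/s2.png

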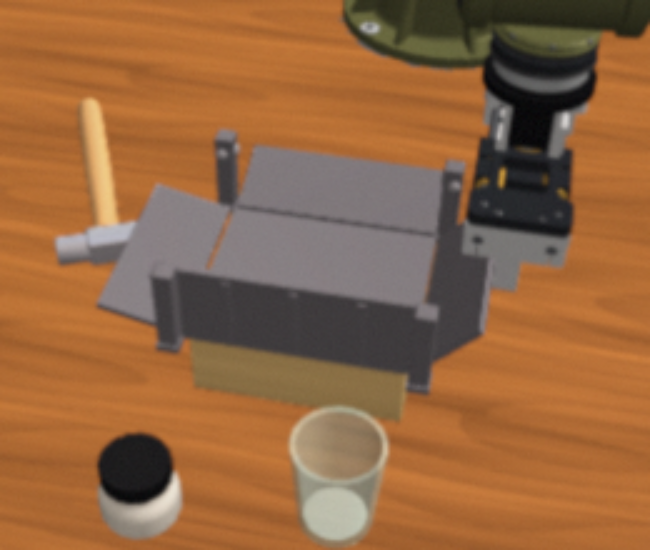

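The left wall is tilting up and riding on the finger (edge near (485,290)). I'll continue towards upright.

Request:
send_rows:
  series:
    - [[0,-6,0,-4,0],[0,-12,0,-8,0],[0,-18,0,-12,0],[0,-24,0,-14,0],[0,-30,0,-15,0],[0,-35,0,-15,0],[0,-40,0,-15,0],[0,-43,0,-15,0],[0,-46,0,-15,0],[0,-48,0,-15,0]]

```text
clock: 6.9
eef_pos: [571.5, 60.2, 114.3]
eef_rot: [-3.141, -0.005, 1.571]
wrist_force: [0.9, 29.4, 1.1]
finger_gap: 0.3
```

Request:
send_rows:
  series:
    - [[0,-1,0,0,0],[0,-1,0,0,0],[0,-1,0,0,0]]

```text
clock: 7.2
eef_pos: [571.5, 60.3, 114.3]
eef_rot: [3.142, -0.005, 1.572]
wrist_force: [0.7, 25.5, 0.4]
finger_gap: 0.1
```

Request:
send_rows:
  series:
    - [[0,30,0,0,0],[0,50,0,-10,0],[0,50,0,-60,0],[0,50,0,-100,0],[0,50,0,-100,0]]

```text
clock: 7.7
eef_pos: [573.3, 107.1, 219.9]
eef_rot: [3.133, -0.0, 1.571]
wrist_force: [0.4, -0.4, 0.4]
finger_gap: 0.4
```

```bash
python3 - <<'E'
from h import *
s=manip.read_state(); print(s["eef_pos"],s["wrist_force"])
c=manip.camera("scene"); save(c,"s3.png",cv2.resize(c["img"][110:330,160:420],None,fx=2.5,fy=2.5))
E
```

```text
[573.29090227 107.06140392 219.86126888] [ 0.44865691 -0.41720869  0.43130243]
```

View pics/s3.png

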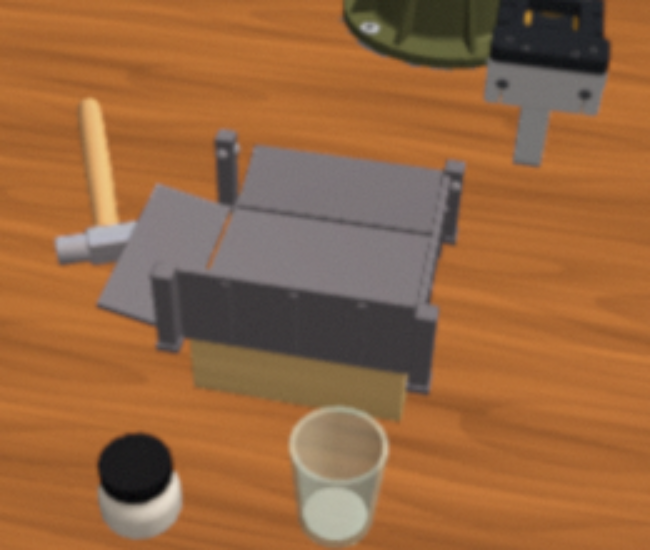

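The left wall stands flush with its posts. Now for the right side.

Request:
send_rows:
  series:
    - [[0,-352,12,0,0],[0,-352,12,0,0],[0,-352,12,0,0],[0,-352,12,0,0],[0,-352,12,0,0],[0,-352,12,0,0],[0,-352,12,0,0],[0,-352,12,0,0],[0,-352,12,0,0],[0,-352,12,0,0]]

```text
clock: 8.75
eef_pos: [583.4, -244.0, 213.5]
eef_rot: [-3.14, -0.001, 1.571]
wrist_force: [0.5, 0.8, 0.0]
finger_gap: 0.3
```

Request:
send_rows:
  series:
    - [[0,0,0,50,0],[0,0,0,100,0],[0,0,0,145,0],[0,0,0,165,0],[0,0,0,165,0],[0,0,0,165,0],[0,0,0,165,0]]

```text
clock: 9.45
eef_pos: [584.6, -244.8, 51.5]
eef_rot: [3.139, 0.001, 1.572]
wrist_force: [0.1, -0.1, 0.1]
finger_gap: 0.5
```

Request:
send_rows:
  series:
    - [[0,15,0,0,0],[0,27,0,0,0],[0,31,0,0,0],[0,33,0,0,0],[0,34,0,0,0],[0,35,0,0,0],[0,35,0,0,0]]

```text
clock: 10.15
eef_pos: [583.6, -210.1, 49.4]
eef_rot: [-3.142, 0.0, 1.571]
wrist_force: [0.5, -0.2, 0.3]
finger_gap: 0.5
```

Request:
send_rows:
  series:
    - [[0,1,0,0,0],[0,2,0,0,0],[0,3,0,0,0],[0,3,0,0,0]]

```text
clock: 10.55
eef_pos: [583.7, -209.4, 50.2]
eef_rot: [3.14, 0.003, 1.57]
wrist_force: [-1.3, -15.0, 1.9]
finger_gap: 0.5
```

Request:
send_rows:
  series:
    - [[0,1,0,0,0],[0,1.3,0,-4,0],[0,1.6,0,-8,0],[0,2.1,0,-12,0],[0,2.8,0,-16,0],[0,3.8,0,-20,0]]

```text
clock: 11.15
eef_pos: [583.5, -203.1, 69.5]
eef_rot: [-3.141, -0.0, 1.571]
wrist_force: [-0.5, -1.1, -0.7]
finger_gap: 0.4
```

```bash
python3 - <<'E'
from h import *
c=manip.camera("scene"); save(c,"s4.png",cv2.resize(c["img"][110:330,130:390],None,fx=2.5,fy=2.5))
E
```

```text
(no output)
```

View pics/s4.png

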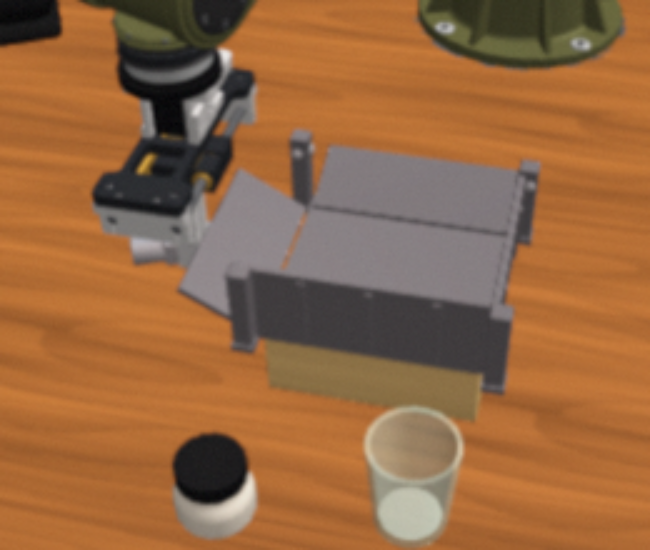

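The right wall's corners have risen (near corner now at (180,290), was about 305), so it is following the finger. I'll continue.

Request:
send_rows:
  series:
    - [[0,1.5,0,-5,0],[0,3.5,0,-10,0],[0,6,0,-15,0],[0,9,0,-20,0],[0,12,0,-25,0],[0,15,0,-30,0]]

```text
clock: 11.8
eef_pos: [583.7, -187.8, 99.9]
eef_rot: [3.141, 0.0, 1.571]
wrist_force: [0.4, -0.1, -0.9]
finger_gap: 0.3
```

Request:
send_rows:
  series:
    - [[0,6,0,-4,0],[0,12,0,-8,0],[0,18,0,-12,0],[0,24,0,-14,0],[0,30,0,-15,0],[0,35,0,-15,0],[0,39,0,-15,0],[0,41,0,-15,0],[0,43,0,-15,0],[0,45,0,-15,0]]

```text
clock: 12.8
eef_pos: [583.5, -143.8, 114.3]
eef_rot: [-3.141, 0.002, 1.571]
wrist_force: [-1.1, -16.5, -0.6]
finger_gap: 0.6
```

Request:
send_rows:
  series:
    - [[0,1,0,0,0],[0,2,0,0,0],[0,3,0,0,0],[0,3,0,0,0]]

```text
clock: 13.2
eef_pos: [583.5, -143.6, 114.4]
eef_rot: [3.141, 0.005, 1.569]
wrist_force: [1.2, -25.4, -3.0]
finger_gap: 0.4
```

Request:
send_rows:
  series:
    - [[0,-30,0,0,0],[0,-42,0,-10,0],[0,-42,0,-60,0],[0,-42,0,-100,0],[0,-42,0,-100,0],[0,-42,0,-100,0]]

```text
clock: 13.8
eef_pos: [583.8, -181.8, 215.2]
eef_rot: [3.14, 0.0, 1.571]
wrist_force: [-0.3, 0.7, -0.5]
finger_gap: 0.6
```

Request:
send_rows:
  series:
    - [[0,142,-213,0,0],[0,142,-213,0,0],[0,142,-213,0,0],[0,142,-213,0,0],[0,142,-213,0,0],[0,142,-213,0,0],[0,142,-213,0,0],[0,142,-213,0,0]]

```text
clock: 14.6
eef_pos: [371.2, -40.4, 214.1]
eef_rot: [-3.141, -0.0, 1.571]
wrist_force: [0.4, -0.1, -0.4]
finger_gap: 1.0
```

```bash
python3 - <<'E'
from h import *
s=manip.read_state(); print(s["eef_pos"],s["wrist_force"],s["clock"],s["joints"].round(2))
c=manip.camera("top"); save(c,"t2.png",cv2.resize(c["img"][95:365,165:435],None,fx=2.2,fy=2.2,interpolation=cv2.INTER_CUBIC))
# expected outer top corners upright, and for 15 deg / 5 deg lean
for d in (0,5,12):
    t=np.radians(90-d); e=71*np.cos(t)+3*np.sin(t); z=63+71*np.sin(t)
    P=[[572.4+s,-42.2+k*(90+e),z] for k in(1,-1) for s in(70,-70)]
    print(d,((proj(c,P)-[165,95])*2.2).round(1).tolist())
E
```

```text
[371.15848124 -40.37069279 214.10581619] [ 0.35440945 -0.06121365 -0.38127842] 14.6 [-0.21 -0.11  1.97  0.    1.28 -0.21]
0 [[122.2, 168.2], [116.4, 337.3], [345.5, 172.3], [344.7, 341.5]]
5 [[114.8, 168.2], [108.9, 337.1], [352.9, 172.5], [352.2, 341.6]]
12 [[104.9, 168.3], [98.7, 336.9], [362.9, 173.0], [362.4, 341.7]]
```

View pics/t2.png

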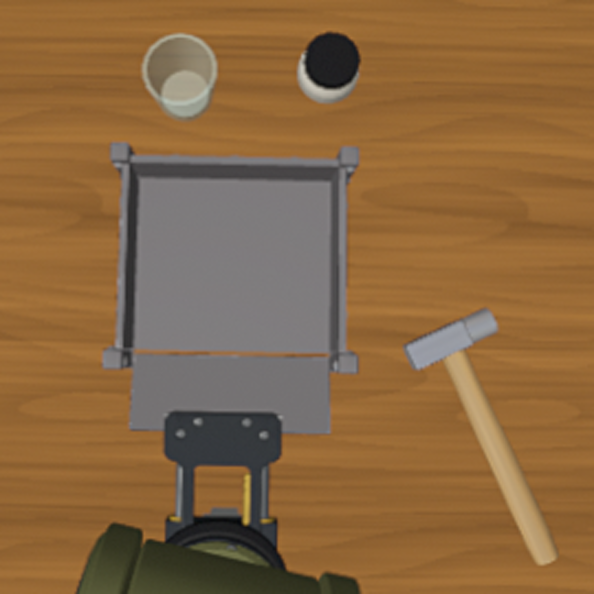

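Both side walls match the 0° lean prediction within about 2 px, and the hammer hasn't moved. Now the front wall.

Request:
send_rows:
  series:
    - [[0,0,0,50,0],[0,0,0,100,0],[0,0,0,145,0],[0,0,0,163,0],[0,0,0,163,0],[0,0,0,163,0],[0,0,0,163,0]]

```text
clock: 15.35
eef_pos: [371.6, -40.5, 52.5]
eef_rot: [3.14, 0.0, 1.571]
wrist_force: [-0.2, -0.2, 0.1]
finger_gap: 0.6
```

Request:
send_rows:
  series:
    - [[0,0,15,0,0],[0,0,30,0,0],[0,0,35,0,0],[0,0,37,0,0],[0,0,38,0,0],[0,0,39,0,0],[0,0,40,0,0],[0,0,40,0,0]]

```text
clock: 16.15
eef_pos: [410.6, -40.2, 51.5]
eef_rot: [3.142, 0.0, 1.571]
wrist_force: [0.8, 1.2, -0.1]
finger_gap: 0.1
```

Request:
send_rows:
  series:
    - [[0,0,1,0,0],[0,0,2,0,0],[0,0,3,0,0],[0,0,3,0,0]]

```text
clock: 16.55
eef_pos: [411.4, -40.0, 50.6]
eef_rot: [-3.136, -0.0, 1.571]
wrist_force: [-15.3, -2.6, 3.7]
finger_gap: 0.3
```

Request:
send_rows:
  series:
    - [[0,0,1,0,0],[0,0,1.3,-4,0],[0,0,1.6,-8,0],[0,0,2.1,-12,0],[0,0,2.8,-16,0],[0,0,3.8,-20,0]]

```text
clock: 17.15
eef_pos: [417.5, -40.1, 71.7]
eef_rot: [3.142, -0.0, 1.571]
wrist_force: [-1.0, 0.1, -0.5]
finger_gap: 0.3
```

```bash
python3 - <<'E'
from h import *
c=manip.camera("scene"); save(c,"s5.png",cv2.resize(c["img"][110:330,130:390],None,fx=2.5,fy=2.5))
E
```

```text
(no output)
```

View pics/s5.png

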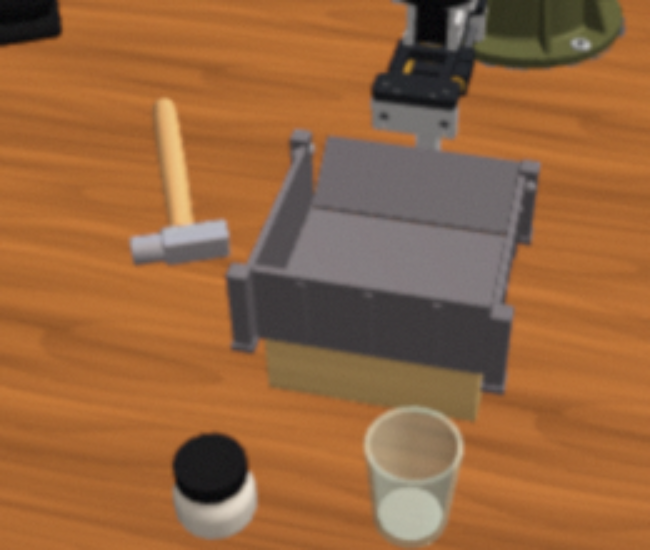

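The front wall's edge has risen (row 148 to 138) with the finger behind it. I'll continue as before.

Request:
send_rows:
  series:
    - [[0,0,1.5,-5,0],[0,0,3.5,-10,0],[0,0,6,-15,0],[0,0,9,-20,0],[0,0,12,-25,0],[0,0,15,-30,0]]

```text
clock: 17.8
eef_pos: [432.7, -40.1, 101.9]
eef_rot: [3.141, 0.0, 1.571]
wrist_force: [-0.5, -0.3, -0.9]
finger_gap: 0.3
```

Request:
send_rows:
  series:
    - [[0,0,6,-4,0],[0,0,12,-8,0],[0,0,18,-12,0],[0,0,24,-14,0],[0,0,30,-15,0],[0,0,35,-15,0],[0,0,39,-15,0],[0,0,41,-15,0],[0,0,43,-15,0],[0,0,45,-15,0]]

```text
clock: 18.8
eef_pos: [476.6, -40.1, 116.3]
eef_rot: [-3.139, -0.0, 1.571]
wrist_force: [-20.3, -0.0, 16.0]
finger_gap: 0.3
```

Request:
send_rows:
  series:
    - [[0,0,1,0,0],[0,0,2,0,0],[0,0,3,0,0],[0,0,3,0,0]]

```text
clock: 19.2
eef_pos: [476.8, -40.1, 116.3]
eef_rot: [-3.132, -0.0, 1.571]
wrist_force: [-36.9, -1.6, 26.2]
finger_gap: 0.8
```

Request:
send_rows:
  series:
    - [[0,0,-15,0,0],[0,0,-45,0,0],[0,0,-80,-20,0],[0,0,-80,-70,0],[0,0,-80,-100,0],[0,0,-80,-100,0],[0,0,-80,-100,0],[0,0,-80,-100,0]]

```text
clock: 20.0
eef_pos: [400.1, -40.0, 215.3]
eef_rot: [-3.14, -0.0, 1.571]
wrist_force: [-0.2, 0.4, -0.1]
finger_gap: 0.2
```

```bash
python3 - <<'E'
from h import *
s=manip.read_state(); print(s["eef_pos"],s["wrist_force"],s["clock"])
c=manip.camera("top"); a=cv2.resize(c["img"][140:275,195:345],None,fx=4,fy=4,interpolation=cv2.INTER_CUBIC); save(c,"t3.png",a)
for d in (0,5,12):
    t=np.radians(90-d); e=71*np.cos(t)+3*np.sin(t); z=63+71*np.sin(t)
    P=[[572.4+s,-42.2+k*(90+e),z] for k in(1,-1) for s in(70,-70)]+[[572.4-80-e,-42.2+s,z] for s in(80,-80)]
    print(d,((proj(c,P)-[195,140])*4).round().tolist())
for n in("glass","jar","hammer"): print(n,manip.find_in(n,c)[0]["rect"])
E
```

```text
[400.10465446 -40.04651088 215.32527989] [-0.22804594  0.42906939 -0.10944369] 20.0
0 [[102.0, 126.0], [92.0, 433.0], [508.0, 133.0], [507.0, 441.0], [120.0, 463.0], [477.0, 470.0]]
5 [[89.0, 126.0], [78.0, 433.0], [522.0, 134.0], [520.0, 441.0], [119.0, 477.0], [477.0, 483.0]]
12 [[71.0, 126.0], [60.0, 433.0], [540.0, 135.0], [539.0, 441.0], [119.0, 496.0], [477.0, 503.0]]
glass [206.7, 159.3, 123.7, 103.5]
jar [300.8, 107.6, 26.5, 34.7]
hammer [347.3, 237.1, 71.7, 116.3]
```

View pics/t3.png

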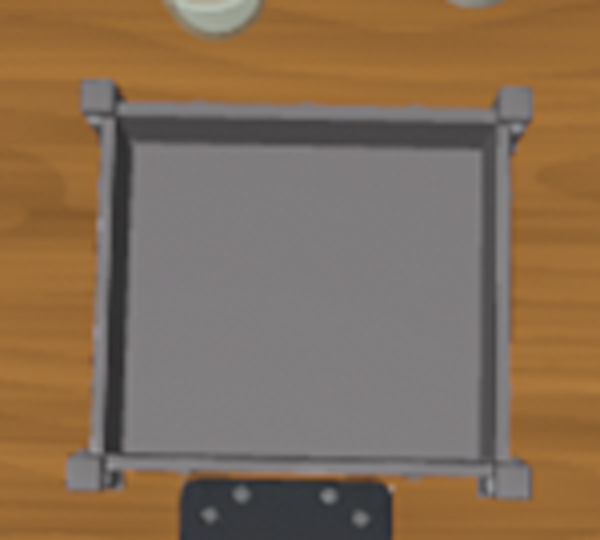

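```bash
python3 - <<'E'
from h import *
c=manip.camera("scene"); x0,y0,f=200,150,4
v=cv2.resize(c["img"][y0:y0+135,x0:x0+150],None,fx=f,fy=f,interpolation=cv2.INTER_CUBIC)
for d,col in((0,(255,0,0)),(5,(0,255,0))):
    t=np.radians(90-d); e=71*np.cos(t)-3*np.sin(t); z=63+71*np.sin(t)+3*np.cos(t)
    for P in ([[492.4-e,-42.2+s,z] for s in(60,0,-60)],[[572.4+s,-42.2+90+e,z] for s in(50,-50)],[[572.4+s,-42.2-90-e,z] for s in(50,-50)]):
        for u in (proj(c,P)-[x0,y0]+.5)*f: cv2.circle(v,tuple(int(k) for k in u),2,col,-1)
save(c,"s6.png",v)
for n in("glass","jar","hammer"): print(n,[(np.round(r["rect"]).tolist(),round(r["conf"],2)) for r in manip.find_in(n,c)[:2]])
E
```

```text
glass [([278.0, 272.0, 37.0, 59.0], 0.84), ([216.0, 163.0, 130.0, 113.0], 0.6)]
jar [([198.0, 282.0, 34.0, 43.0], 0.76)]
hammer [([181.0, 149.0, 39.0, 64.0], 0.58)]
```

View pics/s6.png

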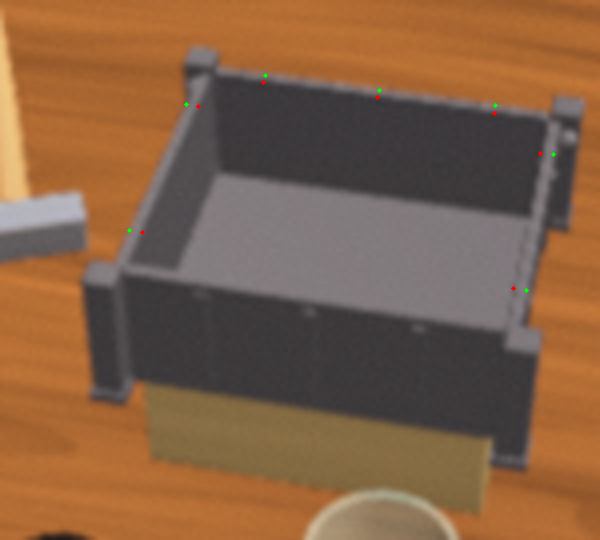

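The scene view shows all three walls' inner top edges on the 0° marks (red) within calibration error. The glass, jar and hammer boxes haven't moved. Handing in.

```bash
python3 -c "
from cell import manip
print(manip.sign_off())"
```

```text
the job is handed in; nothing more can be done
None
```

I swung up the left wall, then the right, then the front, each by pressing the shut fingers on its free edge, and handed the job in just after 20 s on the robot's clock. `sign_off` reports no verdict, so the checks below are my only confirmation.

**Clicked home:** Each wall stopped moving against its upright stop under about 25 N (left and right) or 37 N (front), well past the catches' roughly 10 N. I did not hear or measure a click directly. The walls stayed up after the fingers withdrew.

**Upright:** In the last top view the left and right walls match the upright prediction. The front wall's edge sat about 5 pixels low in the enlarged picture, which would be a lean of 1–2°. Measured against its own posts it came to about 0.6°, and the scene camera agreed with upright, so I put the difference down to calibration.

**Other objects:** In the scene camera, the glass, jar and hammer boxes agree with the starting ones within a few pixels. In the last top view the network's best box for "glass" was actually the tray, but the scene view found the glass in its place.

**Arm:** The gripper was clear above the tray with about zero wrist force.

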